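Wind the shutter tester and point out the escapement

TASK

Make the shutter tester ready and show the apprentice which part goes on it: push the tester's crank down with the fingertips until it is fully home against its lower stop. Then point at the steel pinion that stands on the escapement housing, from straight above with the fingertips only a centimetre or two over it, and stay there for a good two seconds without touching the housing. Finally raise the hand well clear, 10 cm or more above the pinion; do not point at the blank housing, and leave every loose thing on the mat untouched where it is.

Things in the scene. Friction and masses are not known exactly. Their poses are not given: they have to be found in the camera images.
- tester: Grey geared tester fixed to the mat: base plate 150 (x) x 120 (y) x 12 mm, gear case 120 x 90 mm up to 97 mm, a low chuck and gear on top up to 110 mm. Origin: centre of its underside, on the 3 mm rubber mat; its x axis points away from the dial face, z up. The crank is on its -y side.
- crank_axis (a point): Point on the crank's axis of rotation, abreast of the middle of the handle's length; fixed to the tester at (-20, -97, 72) mm in its frame. The axis runs along the tester's y.
- crank_handle (a point): Middle of the crank's chrome handle pin: a round bar 14 mm in diameter and 50 mm long along the tester's y, 60 mm from the axis; it overhangs freely outward (-y) from the crank arm, whose centre line is 27 mm from this point. Moves with the crank.
- crank (a joint): Crank angle, rad. The arm points towards the tester's -x side; its elevation above level is 0.87 minus this value. 0: upper stop; 1.22: lower stop, fully home, arm 0.35 below level. Friction holds it where it is left; about 2 to 5 N on the handle turns it.
- escapement: Loose brass timer escapement housing, block 58 (x) x 42 (y) x 26 mm, 0.25 kg, with a flat brass gear (27 mm across, 3 mm thick) and a standing steel pinion on its top. Origin: centre of its underside, z up. It stands in either of two places.
- pinion_top (a point): Centre of the top of the steel pinion: a toothed post 15 mm in diameter, 14 mm tall, on the escapement housing's top at 14 mm along its x; 40 mm above its underside.
- blank_housing: The blank housing: loose brass block of the same 58 x 42 x 26 mm, its top closed and bearing only a low rib 30 x 8 x 3 mm; no gear, no pinion. Origin: centre of its underside. Bystander.
- blank_top (a point): Centre of the top of the blank housing's rib, 29 mm above its underside.
- camera: Black rangefinder camera body standing upright, 33 (x) x 135 (y) x 81 mm. Origin: centre of its underside. Loose bystander.
- hood: Grey anodised lens hood: open ring 60 mm in diameter, 35 mm tall. Origin: centre of its underside. Loose bystander.
- filter: Amber glass filter lying flat, 52 mm in diameter, 7 mm thick. Origin: centre of its underside. Loose bystander.

How it is judged (in metres and radians):
On the way, in this order (a step that is already met when the one before it is completed fails the run):
1. the crank is pushed down to its lower stop (value of joint crank above 1.15 rad), for 0.2 s.
2. the fingertips point at the pinion from just above it and stay there (horizontal distance between the grasp point and pinion_top below 0.016 m and z of the grasp point in the frame of pinion_top between 0.018 and 0.06 m), for 1.5 s.
At the end, for the whole second after the job is handed in: Crank within 0.07 rad of its lower stop, after 1.5 s of pointing at the pinion (grasp point within 16 mm sideways, 18 to 60 mm above it: tips up to about 40 mm over it); hand 100 mm or more from the pinion; every loose thing within 6 mm of its start, escapement upright (value of joint crank above 1.15 rad and distance between the grasp point and pinion_top above 0.1 m and angle between escapement's own z axis and vertical below 0.05 rad and not (distance of escapement from where it was at the start of the episode above 0.006 m) and not (distance of blank_housing from where it was at the start of the episode above 0.006 m) and not (distance of camera from where it was at the start of the episode above 0.006 m) and not (distance of hood from where it was at the start of the episode above 0.006 m) and not (distance of filter from where it was at the start of the episode above 0.006 m)); the robot touches nothing.
It fails at once if the escapement housing is touched, moved or lifted (contact force between any of the fingers, the arm and escapement above 0.3 N or distance of escapement from where it was at the start of the episode above 0.006 m).
It fails at once if a bystander (blank housing, camera, hood, filter) is touched or moved (contact force between any of the fingers, the arm and blank_housing above 0.3 N or contact force between any of the fingers, the arm and camera above 0.3 N or contact force between any of the fingers, the arm and hood above 0.3 N or contact force between any of the fingers, the arm and filter above 0.3 N or distance of any of blank_housing, camera, hood, filter from where it was at the start of the episode above 0.006 m).
It fails at once if the hand points at the blank housing (horizontal distance between the grasp point and blank_top below 0.02 m and z of the grasp point in the frame of blank_top below 0.06 m).
It also fails if it takes over 48 s, if anything falls off the work surface, if the arm or the gripper's body presses on something with over 40 N, if the wrist force passes 120 N, or if a joint passes its speed limit or range.

ROBOT

A 6-joint arm with a two-finger parallel gripper is mounted at the origin on the work surface. World frame = base frame: x ahead of the robot, y to its left, z up, the work surface at z = 0. Lengths are in mm, angles in rad, forces in N, time in s.
With the tool pointing down it reaches from about 250 to 850 mm from the base axis. Payload 12.5 kg.
Tool frame: the origin (TCP) lies midway between the tips of the shut fingers; the grasp point (between the pads) lies 19 mm behind it; z points along the fingers, y is the line along which they close (so a half turn about z gives the same grasp; the last joint's range is limited). The gripper opens to 93 mm and grips with 3 to 60 N. Pads are 15 mm wide; open, the fingers measure 128 mm over their backs; the gripper's body (75 mm by 188 mm) begins 65 mm behind the grasp point.
Start: joints at [-1.384, 0.351, 1.652, -0, 1.139, -0.085], TCP at [147.676, -529.789, 218.633] pointing down, gripper open.
Joint ranges: [-2.75, 2.75], [-0.79, 2.1], [0.01, 2.65], [-1.57, 4.71], [0.07, 3.14], [-2.87, 2.87]. Speed limits (rad/s): [2.22, 2.22, 2.79, 3.14, 3.14, 3.14].

INTERFACE

Orientations are given as a unit quaternion [w, x, y, z].
In Python, from rig import r gives the robot as it stands.
- The arm moves only by the tool arm_command, never from a script. Its argument "commands" is a list that holds one entry, the list of rows, each a list of 5 numbers: the gripper's target within -1 to 1 (fully open at 1, half-way at 0, shut at -1), then the shift along the tool's x, y, z in mm, then the turn about the tool's z in rad. A call has 1 to 8 rows; each row shifts and turns the commanded pose from where the row before left it, along the tool's axes as they then stand; what a row does not reach is not made up. A row lasts 1/10 s, in which the tool goes at most 50 mm and 8.59 degrees, less where a joint would pass 70% of its speed; a pose out of reach is approached as far as the arm can. A call with a gripper value outside its range is refused whole. The fingers move at their own pace and stop on an object; "force" is the grip in N (left out, the last holds). Time passes only in rows, so rows that do not move let the fingers close. It gives the time, the measured TCP pose, the force, the opening and the grip force at its end, in the units of the state.
- r.observe(): the state, without advancing time (a new reading comes with each control period).
- r.camera(name): name is "scene" or "top" or "wrist"; returns a dict with "pixels" (480x640x3 uint8, red, green, blue), "camera_matrix" (3x3 intrinsics, pixels), "extrinsics" (4x4, takes a point from camera to world coordinates); the wrist camera has in their place "mount" (4x4, takes a point from camera to tool coordinates, whose origin is the TCP and whose axes are the flange's). Camera axes: x right, y down, z forward; pixel columns grow to the right and rows downward; lengths in mm; the calibration is good to about 2 mm. A picture is of the moment at which its call begins: read the wrist's pose just before it. There is no depth.
- r.hand_in(): hands the job in; it is judged then, once.
The state is a dict: "time": time; "joints": joint angles; "dq": joint speeds; "joint_torque": joint torques, N m; "ee_pos": TCP position; "tool_rot": TCP orientation; "wrist_force": force on the tool from outside, world axes, zero at the start; "torque": the same for the moment, N m; "opening": finger opening in mm; "gripper_force": force on a finger pad.
Only numpy, scipy, OpenCV 4.12 (cv2) and the standard library are available. Lean on these libraries where they do the work, as an engineer would, in place of code of your own. Each camera call takes 0.05 s, during which the arm holds its last target. There are 200 camera calls.

## Working session

There is one attempt and no reset: what is moved stays moved. The work goes in short steps, Python scripts to look and compute and a tool call to move; the robot and the scene stay as the last step left them, time stands still between calls to the robot, and variables do not carry over. Pictures are saved under pics/ and viewed, at most 10 in all, crops included, and the job is handed in when it is done.

Besides the shell and the picture viewer there is one more tool, called as name([rows], argument=value, ...), one row to a line, values as JSON. arm_command: Moves the arm, as the interface text tells. Its arguments: {"type":"object","properties":{"commands":{"type":"array"},"force":{"type":"number"}},"required":["commands"]}

```bash
mkdir -p pics
cat > h.py <<'E'
import numpy as np, cv2
from rig import r
def snap(n,f):
    c=r.camera(n); cv2.imwrite('pics/'+f,cv2.cvtColor(c['pixels'],cv2.COLOR_RGB2BGR)); return c
def ray(c,u,v,z):
    K=np.array(c['camera_matrix']);E=np.array(c['extrinsics'])
    d=E[:3,:3]@np.linalg.solve(K,[u,v,1]);o=E[:3,3]
    return o+d*(z-o[2])/d[2]
E
python3 - <<'E'
from h import *
import pickle
s=r.observe();print(s)
d={n:snap(n,n+'0.png') for n in('top','scene')}
pickle.dump({n:{k:np.array(d[n][k]) for k in('camera_matrix','extrinsics')} for n in d},open('cal.pkl','wb'))
for n in d: print(d[n]['camera_matrix'],d[n]['extrinsics'])
E
```

```text
{'time': 0.0, 'joints': array([-1.38358241e+00,  3.51198330e-01,  1.65243148e+00, -3.67882972e-05,
        1.13906945e+00, -8.46003439e-02]), 'dq': array([0.00093131, 0.00063812, 0.0013319 , 0.00041378, 0.00054239,
       0.00034139]), 'joint_torque': array([ 5.66395265e-04, -4.97317886e+01, -2.85250926e+01,  6.99176872e-02,
        2.57538445e-02, -1.17582154e-04]), 'ee_pos': array([ 147.61574113, -529.46749048,  218.11937453]), 'tool_rot': array([-5.51716521e-04,  9.90777636e-01,  1.35496748e-01, -4.50557973e-05]), 'wrist_force': array([-0.73795264,  0.41090839, -0.42849565]), 'torque': array([-0.01502738, -0.01922867,  0.00866502]), 'gripper_force': 0.0, 'opening': 93.1163935643344}
[[528.33568044   0.         323.63099323]
 [  0.         528.33568044 250.09742195]
 [  0.           0.           1.        ]] [[-2.24469117e-02 -9.92364614e-01  1.21279051e-01  4.62361200e+02]
 [-9.99686818e-01  2.09373184e-02 -1.37074604e-02 -2.11356654e+01]
 [ 1.10635406e-02 -1.21548759e-01 -9.92523802e-01  1.12436281e+03]
 [ 0.00000000e+00  0.00000000e+00  0.00000000e+00  1.00000000e+00]]
[[522.19296285   0.         316.76383234]
 [  0.         522.19296285 236.32184917]
 [  0.           0.           1.        ]] [[-2.74630420e-01  4.90905392e-01 -8.26795034e-01  1.31279199e+03]
 [ 9.61452336e-01  1.27948227e-01 -2.43389929e-01  1.80120632e+02]
 [-1.36944696e-02 -8.61766295e-01 -5.07120611e-01  5.42909229e+02]
 [ 0.00000000e+00  0.00000000e+00  0.00000000e+00  1.00000000e+00]]
```

View pics/top0.png

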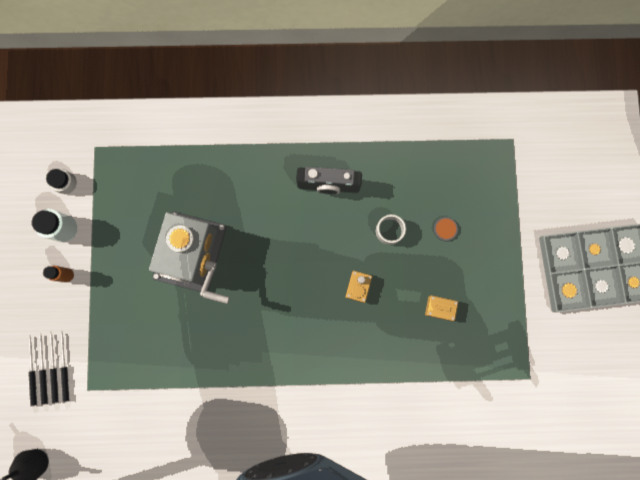

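View pics/scene0.png

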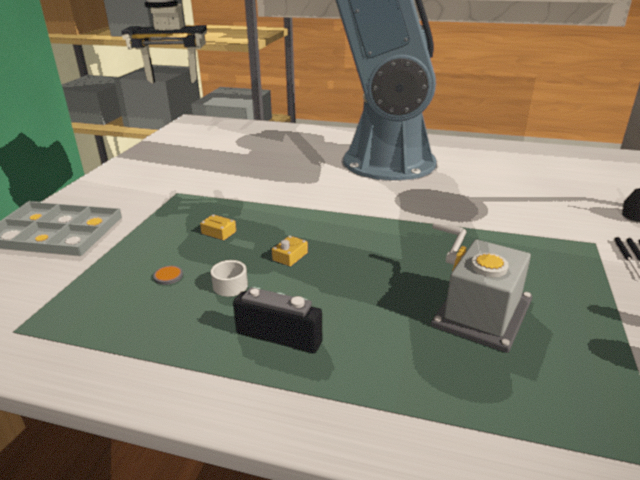

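The top view shows the tester near (187,252) with its chrome handle around (215,298). The pinion housing is at (359,287), the blank housing at (441,308), the hood at (391,229), the filter at (446,229) and the camera at (329,180). I'll enlarge the tester and the escapement.

Run:
```python
import cv2,numpy as np
t=cv2.imread('pics/top0.png')
a=cv2.resize(t[200:320,140:240],None,fx=5,fy=5,interpolation=2)
b=cv2.resize(t[262:312,340:380],None,fx=7,fy=7,interpolation=2)
b=cv2.copyMakeBorder(b,0,600-b.shape[0],0,0,0)
cv2.imwrite('pics/c1.png',np.hstack([a,b]))
```

```text
(no output)
```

View pics/c1.png

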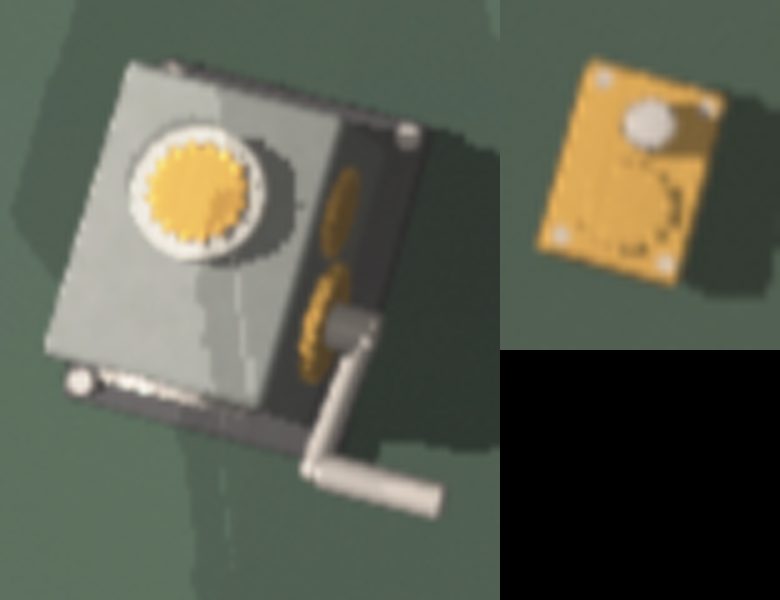

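Run:
```python
import pickle
from h import *
d=pickle.load(open('cal.pkl','rb'));c=d['top']
P=lambda x,y,z:ray(c,140+x/5-.4,200+y/5-.4,z)
q=[P(*a,100) for a in((132,62),(340,118),(262,408),(45,350))]
for a in q:print('case',a.round(1))
cen=sum(q)/4
ex=(q[0]+q[1]-q[2]-q[3]);yaw=np.arctan2(ex[1],ex[0]);print(cen,yaw, [np.linalg.norm(q[i]-q[(i+1)%4]) for i in range(4)])
R=np.array([[np.cos(yaw),-np.sin(yaw)],[np.sin(yaw),np.cos(yaw)]])
ax=cen[:2]+R@[-20,-97];print('axis',ax)
def pix(p):
    E=c['extrinsics'];k=c['camera_matrix']@(E[:3,:3].T@(np.array(p)-E[:3,3]));return k[:2]/k[2]
for a in np.arange(-.35,.9,.1):
    for_=[cen[:2]+R@[-20-60*np.cos(a),y] for y in(-72,-97,-122)]
    print(round(a,2),[((pix([*p,75+60*np.sin(a)])-[140,200])*5+2).round(0) for p in for_],for_[1])
b=lambda x,y,z:ray(c,340+(x-500)/7-.4,262+y/7-.4,z)
print('pinion',b(650,123,43)); e=[b(*a,29) for a in((592,58),(725,97),(677,285),(537,248))]
ec=sum(e)/4;ex=e[0]+e[1]-e[2]-e[3];ex/=np.linalg.norm(ex);print('esc',ec,ec+14*ex,np.arctan2(ex[1],ex[0]))
for n,u,v,z in(('blank',441,308,32),('hood',391,229,35),('cam',329,178,84),('filt',446,229,8)):print(n,ray(c,u,v,z))
# scene check of pinion
E=d['scene']['extrinsics'];o=b(650,123,43);k=d['scene']['camera_matrix']@(E[:3,:3].T@(o-E[:3,3]));print('pin scene',k[:2]/k[2])
t=cv2.imread('pics/scene0.png');cv2.imwrite('pics/c2.png',np.hstack([cv2.resize(t[215:315,420:520],None,fx=4,fy=4,interpolation=2),cv2.resize(t[230:270,265:305],None,fx=10,fy=10,interpolation=2)]))
for a in np.arange(-.3,.9,.1):
    p=[*(cen[:2]+R@[-20-60*np.cos(a),-122]),75+60*np.sin(a)];k=d['scene']['camera_matrix']@(E[:3,:3].T@(p-E[:3,3]));print(round(a,2),((k[:2]/k[2])-[420,215])*4+2)
```

```text
case [669.4 272.6 100. ]
case [645.5 191.  100. ]
case [532.3 220.6 100. ]
case [556.6 304.6 100. ]
[600.95624932 247.22268453 100.        ] -0.2664064993239931 [np.float64(85.04532955888533), np.float64(116.95557947687671), np.float64(87.46500251838745), np.float64(117.27331782678735)]
axis [556.12494407 158.90986514]
-0.35 [array([345., 473.]), array([405., 488.]), array([465., 504.])] [501.75086672 173.74818207]
-0.25 [array([341., 477.]), array([401., 492.]), array([461., 507.])] [500.04100822 174.21479086]
-0.15 [array([337., 479.]), array([398., 495.]), array([458., 510.])] [498.89152187 174.52847789]
-0.05 [array([333., 480.]), array([394., 496.]), array([455., 511.])] [498.31389296 174.6861089 ]
0.05 [array([330., 480.]), array([392., 495.]), array([453., 511.])] [498.31389296 174.6861089 ]
0.15 [array([327., 478.]), array([389., 493.]), array([451., 509.])] [498.89152187 174.52847789]
0.25 [array([325., 474.]), array([387., 490.]), array([449., 505.])] [500.04100822 174.21479086]
0.35 [array([323., 469.]), array([385., 485.]), array([448., 501.])] [501.75086672 173.74818207]
[... 544 characters left out ...]
19.44704655 -106.99729996   29.        ] [ 532.83689212 -111.08533563   29.        ] -0.2963199712499851
blank [ 470.56436774 -275.33246452   32.        ]
hood [ 636.92683274 -177.99726782   35.        ]
cam [735.79378963 -49.62660633  84.        ]
filt [ 638.81453396 -300.00686026    8.        ]
pin scene [284.86327832 242.04853673]
-0.3 [ 43.38983975 116.04719515]
-0.2 [ 45.84935033 103.37146981]
-0.1 [47.87225678 90.99810582]
0.0 [49.4380898 79.0342867]
0.1 [50.52925652 67.58620413]
0.2 [51.13125934 56.75851523]
0.3 [51.2329398  46.65370752]
0.4 [50.82674455 37.37136087]
0.5 [49.9090085  29.00729842]
0.6 [48.48024843 21.6526227 ]
0.7 [46.54545817 15.39263794]
0.8 [44.11439438 10.30566533]
```

View pics/c2.png

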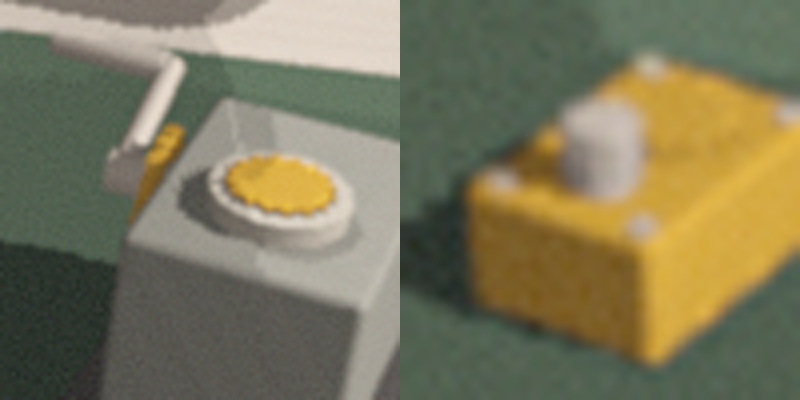

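The handle end at (53,45) in the crop puts the crank about 0.3 above level, so the handle middle is near (501,174,94). The pinion at (602,105) matches the top estimate, about (533,-111,43). I'll move over the handle with the fingers shut.

arm_command([
  [[-1,26,-29,0,0],[-1,26,-29,0,0],[-1,26,-29,0,0],[-1,26,-29,0,0],[-1,26,-29,0,0],[-1,26,-29,0,0],[-1,26,-29,0,0],[-1,26,-29,0,0]],
], force=20)

```text
time: 0.9
ee_pos: [286.0, -248.9, 218.6]
tool_rot: [-0.0, 0.991, 0.135, 0.0]
wrist_force: [0.6, -0.1, -0.1]
opening: 33.2
gripper_force: 0.0
```

arm_command([
  [[-1,26,-29,0,0],[-1,26,-29,0,0],[-1,26,-29,0,0],[-1,26,-29,0,0],[-1,26,-29,0,0],[-1,26,-29,0,0],[-1,26,-29,0,0],[-1,26,-29,0,0]],
])

```text
time: 1.7
ee_pos: [424.2, 30.5, 218.6]
tool_rot: [0.0, 0.991, 0.136, -0.0]
wrist_force: [0.6, -0.8, -0.6]
opening: 0.6
gripper_force: 0.0
```

arm_command([
  [[-1,26,-29,0,0],[-1,26,-29,0,0],[-1,26,-29,0,0],[-1,26,-29,0,0],[-1,0,0,0,0.14],[-1,0,0,0,0.14],[-1,0,0,0,0.14],[-1,0,0,0,0.12]],
])

```text
time: 2.5
ee_pos: [492.7, 168.6, 218.3]
tool_rot: [0.0, 0.991, -0.136, -0.0]
wrist_force: [-0.3, -0.3, 0.5]
opening: 0.4
gripper_force: 0.0
```

Run:
```python
from h import *
from scipy.spatial.transform import Rotation as R
s=r.observe();q=s['tool_rot'];M=R.from_quat([*q[1:],q[0]]).as_matrix()
print(s['ee_pos'],s['joints'],s['opening'],M)
print('delta',M.T@(np.array([500,171,110])-s['ee_pos']))
snap('wrist','w1.png')
```

```text
[492.67275525 168.59360605 218.30446515] [ 2.40299934e-01  2.98380052e-01  1.72648659e+00 -1.51979009e-05
  1.11743596e+00  2.08471759e+00] 0.3796153428741155 [[ 9.62800247e-01 -2.70213273e-01 -6.86301522e-04]
 [-2.70213452e-01 -9.62800424e-01 -1.82234436e-04]
 [-6.11529234e-04  3.60903263e-04 -9.99999748e-01]]
delta [  6.47066439  -4.33588333 108.29897062]
```

View pics/w1.png

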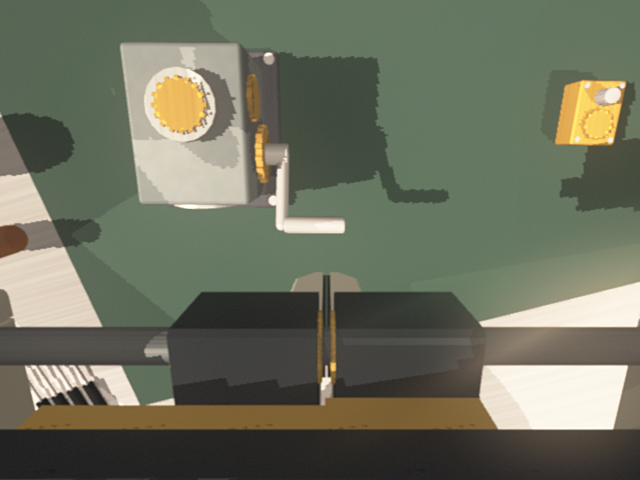

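The wrist view shows the handle from (285,226) to (344,226), square to the tool, with the fingertips at about (326,280). I'll check where my handle and pinion estimates fall in it.

Run:
```python
from h import *
from scipy.spatial.transform import Rotation as R
s=r.observe();q=s['tool_rot'];M=R.from_quat([*q[1:],q[0]]).as_matrix()
c=r.camera('wrist');T=np.eye(4);T[:3,:3]=M;T[:3,3]=s['ee_pos'];E=T@np.array(c['mount']);print(np.round(c['mount'],3).tolist())
w={'camera_matrix':c['camera_matrix'],'extrinsics':E}
for z in(90,95,100):print('handle mid',(ray(w,286,226,z)+ray(w,344,226,z))/2,'end',ray(w,344,226,z))
print('pinion',ray(w,608,96,43))
```

```text
[[0.0, -0.97, -0.245, 68.212], [1.0, 0.0, 0.001, -0.706], [-0.001, -0.245, 0.97, -165.976], [0.0, 0.0, 0.0, 1.0]]
handle mid [500.69877592 176.1662912   90.        ] end [493.91583703 152.58950436  90.        ]
handle mid [501.6817279  175.72772465  95.        ] end [495.01406122 152.55161195  95.        ]
handle mid [502.66467989 175.28915809 100.        ] end [496.11228541 152.51371954 100.        ]
pinion [ 533.18685372 -106.92764628   43.        ]
```

arm_command([
  [[-1,7,-5,20,0],[-1,0,0,25,0],[-1,0,0,25,0],[-1,0,0,25,0],[-1,0,0,15,0],[-1,0,0,0,0]],
])

```text
time: 3.2
ee_pos: [499.7, 171.1, 106.7]
tool_rot: [0.001, 0.991, -0.132, -0.002]
wrist_force: [0.4, -0.4, -0.3]
opening: 0.0
gripper_force: 0.0
```

arm_command([
  [[-1,0,0,5,0],[-1,0,0,5,0],[-1,0,0,5,0],[-1,0,0,5,0],[-1,0,0,0,0]],
])

```text
time: 3.7
ee_pos: [500.9, 171.5, 88.2]
tool_rot: [0.0, 0.991, -0.134, -0.0]
wrist_force: [1.2, -0.3, 0.5]
opening: 0.6
gripper_force: 0.0
```

arm_command([
  [[-1,0,0,5,0],[-1,0,0,5,0],[-1,0,0,5,0],[-1,0,0,5,0]],
])

```text
time: 4.1
ee_pos: [501.2, 171.5, 68.3]
tool_rot: [-0.0, 0.991, -0.134, 0.0]
wrist_force: [1.3, 0.8, 2.3]
opening: 0.4
gripper_force: 1.2
```

Run:
```python
from h import *
print(r.observe()['wrist_force'],r.observe()['ee_pos'])
c=snap('scene','s2.png');t=cv2.imread('pics/s2.png');cv2.imwrite('pics/c3.png',cv2.resize(t[180:310,400:540],None,fx=4,fy=4,interpolation=2))
```

```text
[1.34211364 0.81670995 2.29315344] [501.2279287  171.52483584  68.26347367]
```

View pics/c3.png

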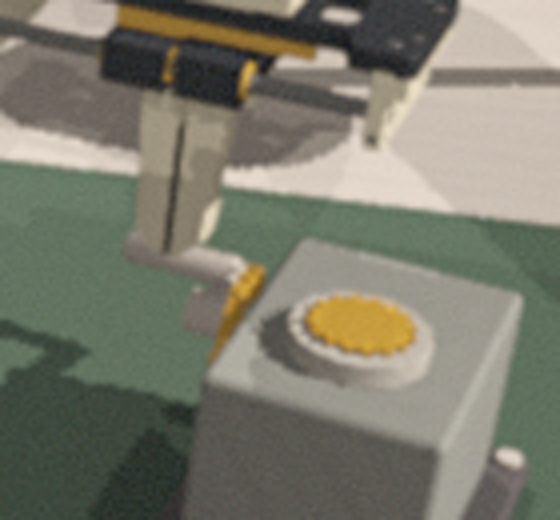

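The fingertips at (180,245) sit on the handle and have brought it down to roughly level or just below. I'll push on to the stop.

arm_command([
  [[-1,0,0,4,0],[-1,0,0,3,0],[-1,0,0,0,0]],
])

```text
time: 4.45
ee_pos: [501.4, 171.5, 61.6]
tool_rot: [-0.0, 0.991, -0.134, 0.0]
wrist_force: [0.2, -0.8, 2.2]
opening: 0.5
gripper_force: 0.9
```

arm_command([
  [[-1,0,0,2,0],[-1,0,0,0,0]],
])

```text
time: 4.65
ee_pos: [501.6, 171.5, 61.0]
tool_rot: [-0.0, 0.991, -0.134, 0.001]
wrist_force: [-4.1, -2.6, 19.8]
opening: 0.6
gripper_force: 9.8
```

arm_command([
  [[-1,0,0,2,0],[-1,0,0,0,0]],
])

```text
time: 4.85
ee_pos: [501.8, 171.5, 60.4]
tool_rot: [-0.0, 0.991, -0.134, 0.001]
wrist_force: [-9.5, -4.5, 39.8]
opening: 0.2
gripper_force: 19.6
```

Force rises sharply at z = 61, which is where I expected the stop. Now I'll raise the hand and cross to above the pinion.

arm_command([
  [[-1,0,0,-10,0],[-1,0,0,-25,0],[-1,0,0,-35,0],[-1,0,0,-40,0]],
])

```text
time: 5.25
ee_pos: [500.0, 171.3, 167.9]
tool_rot: [0.0, 0.991, -0.134, -0.001]
wrist_force: [1.1, 1.1, 0.3]
opening: 0.5
gripper_force: 0.0
```

arm_command([
  [[-1,13,33,0,0],[-1,13,33,0,0],[-1,13,33,0,0],[-1,13,33,0,0],[-1,13,33,0,0],[-1,13,33,0,0],[-1,13,33,0,0],[-1,15,32,0,0]],
])

```text
time: 6.05
ee_pos: [533.0, -111.6, 167.3]
tool_rot: [-0.0, 0.991, -0.134, -0.0]
wrist_force: [0.6, 1.1, -0.5]
opening: 0.3
gripper_force: 0.0
```

arm_command([
  [[-1,0,0,0,0],[-1,0,0,0,0]],
])

```text
time: 6.25
ee_pos: [533.0, -110.5, 167.1]
tool_rot: [-0.0, 0.991, -0.134, -0.001]
wrist_force: [0.2, 0.6, 0.1]
opening: 0.2
gripper_force: 0.0
```

Run:
```python
from h import *
from scipy.spatial.transform import Rotation as R
s=r.observe();q=s['tool_rot'];M=R.from_quat([*q[1:],q[0]]).as_matrix()
print(s['ee_pos'],s['wrist_force'],'delta',M.T@(np.array([533,-110,60])-s['ee_pos']))
c=snap('wrist','w2.png');T=np.eye(4);T[:3,:3]=M;T[:3,3]=s['ee_pos']
import pickle;pickle.dump({'camera_matrix':c['camera_matrix'],'extrinsics':T@np.array(c['mount'])},open('w2.pkl','wb'))
snap('scene','s3.png');a=cv2.imread('pics/s3.png');b=cv2.imread('pics/w2.png')
cv2.imwrite('pics/c4.png',np.hstack([cv2.resize(b,(480,360)),cv2.resize(a[180:330,400:530],(312,360))]))
```

```text
[ 533.04486906 -110.46262437  167.13979781] [0.20973551 0.5688831  0.07964995] delta [-4.10230964e-02 -4.06613801e-01  1.07140027e+02]
```

View pics/c4.png

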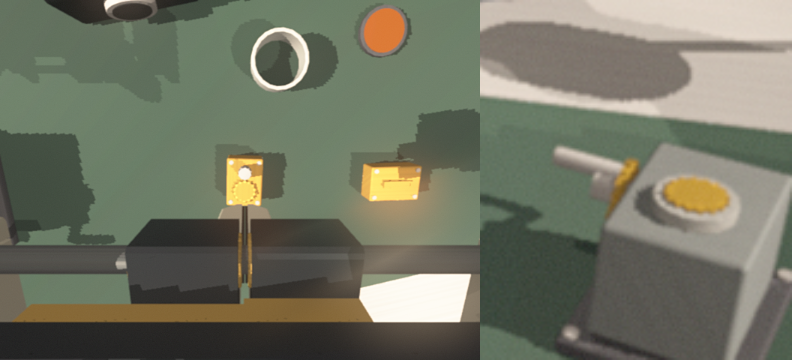

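The crank stays down: its handle end at scene (432,245) matches 0.3–0.35 below level. The pinion is at wrist (327,231) and the blank housing is well to the right. Next is a refined pinion position.

Run:
```python
from h import *
import pickle;w=pickle.load(open('w2.pkl','rb'));print(ray(w,326.7,230.7,43))
```

```text
[ 535.31494405 -111.31687396   43.        ]
```

arm_command([
  [[-1,1,0,25,0],[-1,0,0,25,0],[-1,0,0,25,0],[-1,0,0,15,0],[-1,0,0,10,0],[-1,0,0,7,0],[-1,0,0,0,0],[-1,0,0,0,0]],
])

```text
time: 7.15
ee_pos: [534.8, -110.4, 61.2]
tool_rot: [0.0, 0.991, -0.134, 0.0]
wrist_force: [0.2, -0.7, -0.5]
opening: 0.4
gripper_force: 0.0
```

Run:
```python
from h import *
s=r.observe();print(s['ee_pos'],s['wrist_force'])
for n in('top','scene'):snap(n,n+'4.png')
a=cv2.imread('pics/scene4.png')[190:280,245:325];b=cv2.imread('pics/top4.png')[240:330,320:400]
cv2.imwrite('pics/c5.png',np.hstack([cv2.resize(x,(400,450),interpolation=2) for x in(a,b)]))
```

```text
[ 534.78959057 -110.35466599   61.19636885] [ 0.24620168 -0.73708841 -0.48982641]
```

View pics/c5.png

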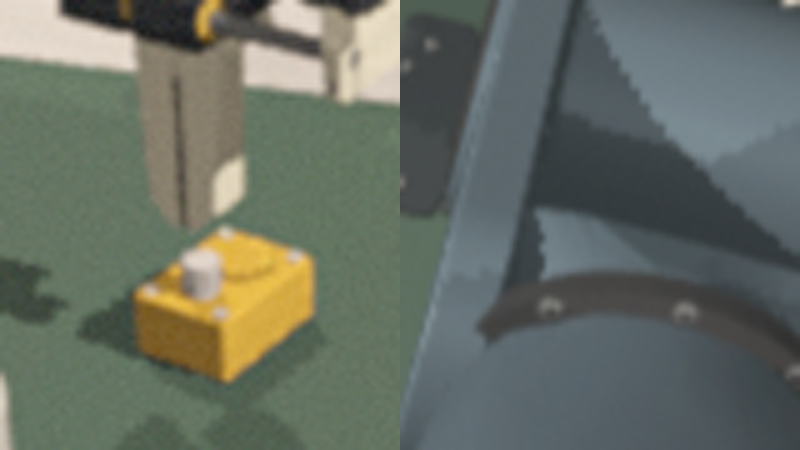

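The fingertips at (190,225) hang about 15 mm above the pinion top at (201,258), with nothing touching. I'll hold here.

arm_command([
  [[-1,0,0,0,0],[-1,0,0,0,0],[-1,0,0,0,0],[-1,0,0,0,0],[-1,0,0,0,0],[-1,0,0,0,0],[-1,0,0,0,0],[-1,0,0,0,0]],
])

```text
time: 8.05
ee_pos: [534.4, -110.5, 60.6]
tool_rot: [0.0, 0.991, -0.134, -0.0]
wrist_force: [-0.5, 0.2, -0.8]
opening: 0.3
gripper_force: 0.0
```

arm_command([
  [[-1,0,0,0,0],[-1,0,0,0,0],[-1,0,0,0,0],[-1,0,0,0,0],[-1,0,0,0,0],[-1,0,0,0,0],[-1,0,0,0,0],[-1,0,0,0,0]],
])

```text
time: 8.85
ee_pos: [534.4, -110.5, 60.6]
tool_rot: [0.0, 0.991, -0.134, -0.0]
wrist_force: [0.1, -0.4, 0.0]
opening: 0.5
gripper_force: 0.0
```

arm_command([
  [[-1,0,0,0,0],[-1,0,0,0,0],[-1,0,0,0,0],[-1,0,0,0,0],[-1,0,0,0,0],[-1,0,0,0,0],[-1,0,0,0,0],[-1,0,0,0,0]],
])

```text
time: 9.65
ee_pos: [534.5, -110.4, 60.6]
tool_rot: [0.0, 0.991, -0.134, -0.0]
wrist_force: [0.6, 0.5, 0.4]
opening: 0.7
gripper_force: 0.0
```

arm_command([
  [[-1,0,0,-15,0],[-1,0,0,-30,0],[-1,0,0,-40,0],[-1,0,0,-40,0],[-1,0,0,-30,0],[-1,0,0,-10,0],[-1,0,0,0,0],[-1,0,0,0,0]],
])

```text
time: 10.45
ee_pos: [533.8, -110.3, 224.1]
tool_rot: [-0.0, 0.991, -0.134, -0.001]
wrist_force: [1.4, 0.3, 0.1]
opening: 0.5
gripper_force: 0.0
```

```bash
python3 -c "
from h import *
print(r.observe()['ee_pos'],r.observe()['wrist_force'],r.hand_in())"
```

```text
the job is handed in; nothing more can be done
[ 533.81031278 -110.27466503  224.05130571] [1.42464935 0.33685662 0.07232568] None
```

I pushed the crank down to its lower stop, pointed about 17 mm above the pinion for about 2.5 s, raised the hand about 18 cm above it without touching any loose thing, and handed the job in; no verdict came back.

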